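# Pull check on the bench spring gauge

### The job

Run the pull check on the bench spring gauge: first lift the tube rack out of the handle's way and set it down flat in the metal tray. Then press the round key and the square key, pull the gauge's handle out until its pointer stands level with the steel marker (not well past it) and hold it there for two seconds, ease the handle back fully home without letting it snap, and finally press the long bar key and then the round key again. Press each key fully, one at a time, let it come up again, never press the cross key, and leave the bottle, jar, tip box and plate carrier undisturbed.

Things in the scene. Friction and masses are not known exactly. Their poses are not given: they have to be found in the camera images.
- rack: loose blue test-tube rack with two pairs of orange-capped tubes fixed in it (0.25 kg or so), 64 mm (own x) x 130 mm (own y), caps 86 mm high; across its middle stands a flat carrying fin, 10 mm thick along own y, 50 mm wide along own x, top at 140 mm: pinch it from above across own y. Origin: centre of the underside, z up
- tray: fixed open bare-metal tray, 190 mm (own x) x 130 mm (own y), walls 5 mm thick and 30 mm high, inside 180 x 120 mm: the rack fits only with its length along the tray's length. Origin: centre of the underside
- tray_in (a point): centre of the tray's inner floor, 5 mm above the bench, axes as the tray's
- gauge: fixed spring pull gauge, grey housing 60 mm high, own x -25 to 145 mm; its slide's handle comes out along own -x. Origin on the bench on the slide's centre line
- slide (a joint): how far the gauge's slide is pulled out, m: 0 fully home (the spring's rest), limit 0.085; about 3 N at 0, 14 N at 0.07
- slide_grip (a point): centre of the top edge of the slide's upright aluminium handle plate, 105 mm above the bench; the plate is 14 mm thick along the gauge's x, 56 mm wide along its y and reaches down to 25 mm; a 14 mm rod joins its back to the housing at 40 mm height; 37 mm of free room between plate and housing when home. Axes as the gauge's; it moves with the slide
- pointer (a point): top of the black pointer blade (5 mm along gauge x) that rides on top of the gauge housing and moves with the slide; axes as the gauge's
- marker: dark steel marker block clipped on the gauge's white scale beside the pointer's track (upright part 8 mm along gauge x, 24 mm high); stays fixed, at another place on the scale each time, 40 to 65 mm of pull from the pointer's home. The pointer stands at the mark when both have the same gauge x. Origin: centre of its underside, axes as the gauge's
- console: fixed white key console 210 mm (own x) x 180 mm (own y) x 50 mm, with a dark display strip along its +x edge and four black keys in two rows of two, 82-84 mm apart, which key is where differs. Origin: centre of the underside
- bottle: bystander: amber bottle 68 mm across, 170 mm high, origin centre of underside
- jar: bystander: clear jar 80 mm across, 110 mm high, origin centre of underside
- tipbox: bystander: pipette tip box 80 x 120 x 63 mm, origin centre of underside
- carrier: bystander: white plate carrier, base 80 x 120 mm, upright end plate 100 mm high, origin centre of underside
- key_round (a joint): travel of the round key, m: 0 up, 0.007 fully down (about 5.5 N); springs back
- key_round_top (a point): centre of the top of the round key's cap (round, 42 mm across), 80 mm above the bench when up, 18 mm above its white base plate
- key_square (a joint): travel of the square key, m: 0 up, 0.007 fully down (about 5.5 N); springs back
- key_square_top (a point): centre of the top of the square key's cap (square, 38 x 38 mm), 80 mm above the bench when up, 18 mm above its white base plate
- key_bar (a joint): travel of the bar key, m: 0 up, 0.007 fully down (about 5.5 N); springs back
- key_bar_top (a point): centre of the top of the bar key's cap (long bar, 66 mm along the console's y, 22 mm along its x), 80 mm above the bench when up, 18 mm above its white base plate
- key_cross (a joint): travel of the cross key, m: 0 up, 0.007 fully down (about 5.5 N); springs back
- key_cross_top (a point): centre of the top of the cross key's cap (plus-shaped cross, arms 54 mm overall and 18 mm wide), 80 mm above the bench when up, 18 mm above its white base plate
There are look-alikes about, which are no part of the job. Of the things that look like the tray, the smaller one is meant.

How it is judged:
By the outcome, as a careful person would: the job done as asked, in the order asked, and still so for the second after the job is handed in, with the robot touching nothing.
It also fails if it takes over 72 s, if anything falls off the work surface, if the arm or the gripper's body presses on something with over 40 N, if the wrist force passes 120 N, or if a joint passes its speed limit or range.

### The arm

A 6-joint arm with a two-finger parallel gripper is mounted at the origin on the work surface. World frame = base frame: x ahead of the robot, y to its left, z up, the work surface at z = 0. Lengths are in m, angles in rad, forces in N, time in s.
With the tool pointing down it reaches from about 0.325 to 0.9 m from the base axis. Payload 6.1 kg.
Tool frame: the origin (TCP) lies at the very end of the fingers, on their centre line; the grasp point (between the pads) lies r.tcp_to_grasp behind it (r.tcp_to_grasp is the distance from the TCP to the grasp point, in m); z points along the fingers, y is the line along which they close (so a half turn about z gives the same grasp; the last joint's range is limited). The gripper opens to 85 mm and grips with 20 to 120 N. Pads are 22 mm wide; open, the fingers measure 114 mm over their backs; the gripper's body (76 mm by 85 mm) begins 54 mm behind the grasp point. The pads swing forward as they close: fully open they stand 13 mm farther back than shut.
Start: joints at [1.056, 0.22, 1.526, -0, 1.395, -0.126], TCP at [0.237, 0.578, 0.231] pointing down, gripper open.
Joint ranges: [-2.98, 2.98], [-0.91, 2.08], [0.09, 2.57], [-1.24, 4.39], [0.2, 2.65], [-2.68, 2.68]. Speed limits (rad/s): [2.57, 2.57, 3.01, 3.14, 3.14, 3.14].

### API

Orientations are given as [roll, pitch, yaw] about the fixed x, y, z axes, in that order (R = Rz(yaw) Ry(pitch) Rx(roll)).
In Python, from plant import r gives the robot as it stands.
- The arm moves only by the tool send_rows, never from a script. Its arguments are lists of equal length, an entry for each row: "twist": the turn, a rotation vector about the tool's x, y, z as a fraction of full scale, a list of three; "xyz": the shift along the tool's x, y, z as a fraction of full scale, a list of three; "grip": the opening, from -1 (shut) to 1 (fully open). In form: {"twist": [[rx, ry, rz], ...], "xyz": [[x, y, z], ...], "grip": [grip, ...]}. A call has 1 to 12 rows; each row shifts and turns the commanded pose from where the row before left it, along the tool's axes as they then stand; what a row does not reach is not made up. Full scale, the value 1, is 0.1 m for a shift and 2 pi rad for a turn. A row lasts 1/12 s, in which the tool goes at most 41.7 mm and 7.16 degrees, less where a joint would pass 70% of its speed; a pose out of reach is approached as far as the arm can. A call with a number of a shift or a turn outside -1 to 1 is refused whole. A call with a gripper value outside its range is refused whole. The fingers move at their own pace and stop on an object; the grip force is fixed at half the most. Time passes only in rows, so rows that do not move let the fingers close. It gives the time, the measured TCP pose, the force, the opening and the grip force at its end, in the units of the state.
- r.observe(): the state, without advancing time (a new reading comes with each control period).
- r.snapshot(name): name is "scene" or "top" or "wrist"; returns a dict with "img" (420x560x3 uint8, red, green, blue), "depth" (420x560 float32, m along the optical axis (not along the pixel's ray), 0 where there is no reading), "mtx" (3x3 intrinsics, pixels), "origin" and "orientation" of the camera in the world; the wrist camera has in their place "mount" (4x4, takes a point from camera to tool coordinates, whose origin is the TCP and whose axes are the flange's). Camera axes: x right, y up, looking along -z (the intrinsics and any distortion apply to the point x, -y, -z); pixel columns grow to the right and rows downward; lengths in m; the calibration is good to about 2 mm. A picture is of the moment at which its call begins: read the wrist's pose just before it.
- r.job_done(): hands the job in; it is judged then, once.
Trained networks look in the newest picture that a camera, given by its name, has taken for a name from the list of things; names that differ only in an ending like _2 or _b are one class to them, and where a whole thing is asked for, a point or a joint stands for the part that bears it (a point fixed in the world has none). Each returns a list of dicts, best first, with "score" (0 to 1); they miss things now and then, are a little off and sometimes report something else, mostly with a low value. They report only what shows in the picture. A call takes as long as a camera call. They do not tell look-alikes from the thing itself.
- r.masks_of(camera, query): "mask" (420x560 bool, what is visible of it) and "box" ([left, top, width, height] in pixels, round what is visible of it).
The state is a dict: "t": time; "joints": joint angles; "joint_vel": joint speeds; "joint_torque": joint torques, N m; "tool_pos": TCP position; "ee_rot": TCP orientation; "contact_force": force on the tool from outside, world axes, zero at the start; "torque": the same for the moment, N m; "gripper_width": finger opening in m; "grasp_force": force on a finger pad.
Only numpy, scipy, OpenCV 4.12 (cv2) and the standard library are available. Lean on these libraries where they do the work, as an engineer would, in place of code of your own. Each camera call takes 0.05 s, during which the arm holds its last target. There are 200 camera calls.

## Working session

There is one attempt and no reset: what is moved stays moved. The work goes in short steps, Python scripts to look and compute and a tool call to move; the robot and the scene stay as the last step left them, time stands still between calls to the robot, and variables do not carry over. Pictures are saved under pics/ and viewed, at most 10 in all, crops included, and the job is handed in when it is done.

Besides the shell and the picture viewer there is one more tool, called after ">>>" in YAML: its name, and indented under it one key for each argument. send_rows: Moves the arm, as the interface text tells. Its arguments: {"type":"object","properties":{"twist":{"type":"array","items":{"type":"array","items":{"type":"number","minimum":-1,"maximum":1}}},"xyz":{"type":"array","items":{"type":"array","items":{"type":"number","minimum":-1,"maximum":1}}},"grip":{"type":"array","items":{"type":"number"}}},"required":["twist","xyz","grip"]}

```bash
ls; mkdir -p pics; cat > h.py <<'E'
import numpy as np, cv2
from scipy.spatial.transform import Rotation as R
from plant import r
def cam(s,st=None):
    """returns T world<-cam (4x4)"""
    if 'mount' in s:
        T=np.eye(4);T[:3,:3]=R.from_euler('xyz',st['ee_rot']).as_matrix();T[:3,3]=st['tool_pos'];return T@np.array(s['mount'])
    T=np.eye(4);o=np.array(s['orientation'])
    T[:3,:3]=o if o.shape==(3,3) else R.from_euler('xyz',o).as_matrix()
    T[:3,3]=s['origin'];return T
def cloud(s,T):
    K=np.array(s['mtx']);d=s['depth'];v,u=np.mgrid[:d.shape[0],:d.shape[1]]
    p=np.stack([(u-K[0,2])/K[0,0]*d,-(v-K[1,2])/K[1,1]*d,-d],-1)
    w=p@T[:3,:3].T+T[:3,3];w[d<=0]=np.nan;return w
def save(n,im): cv2.imwrite('pics/'+n,im[...,::-1])
E
python3 - <<'E'
from h import *
st=r.observe();print(st)
print(r.tcp_to_grasp)
names="rack tray gauge slide_grip pointer marker console bottle jar tipbox carrier key_round key_square key_bar key_cross".split()
for c in("top","scene"):
    s=r.snapshot(c);save(c+'1.png',s['img']);T=cam(s);w=cloud(s,T)
    print(c,{k:v for k,v in s.items() if k not in('img','depth')})
    np.savez(c+'1.npz',w=w,img=s['img'],T=T,K=s['mtx'])
    for n in names:
        for m in r.masks_of(c,n)[:3]:
            p=w[m['mask']];p=p[~np.isnan(p[:,0])]
            if len(p):print(n,round(m['score'],2),m['box'],np.median(p,0).round(3),np.percentile(p,2,0).round(3),np.percentile(p,98,0).round(3))
E
```

```text
pics
{'t': 0.0, 'joints': array([ 1.05590690e+00,  2.21262066e-01,  1.52759915e+00,  7.38446204e-07,
        1.39471048e+00, -1.26116236e-01]), 'joint_vel': array([ 0.0009935 ,  0.00148402, -0.00135112, -0.00076573,  0.00216926,
       -0.00037427]), 'joint_torque': array([-5.24311563e-04, -4.96865523e+01, -3.89409077e+01, -1.94167742e-04,
        1.10011676e-02, -1.31821201e-05]), 'tool_pos': array([0.23662074, 0.57782315, 0.23018331]), 'ee_rot': array([-3.13962942e+00, -2.49649763e-04,  2.75281909e+00]), 'contact_force': array([0.43707227, 0.16453562, 0.29398433]), 'torque': array([ 0.00969091, -0.00833458, -0.02776361]), 'grasp_force': 0.0, 'gripper_width': 0.08520100054188026}
0.0187
top {'mtx': array([[413.70234963,   0.        , 274.58226564],
       [  0.        , 413.70234963, 208.88422474],
       [  0.        ,   0.        ,   1.        ]]), 'origin': array([ 0.49052363, -0.1092245 ,  1.12314663]), 'orientation': array([ 0.09882502,  0.029895  , -1.58414039])}
rack 0.81 [233.2, 239.7, 48.3, 36.2] [ 0.474 -0.04   0.063] [ 0.432 -0.094  0.056] [0.516 0.019 0.139]
tray 0.92 [3
[... 4214 characters left out ...]
86.7, 93.6] [0.7   0.012 0.057] [ 0.563 -0.047  0.005] [0.787 0.061 0.101]
key_square 0.73 [402.3, 280.3, 30.6, 22.8] [0.492 0.279 0.077] [0.468 0.258 0.06 ] [0.506 0.296 0.081]
key_square 0.71 [233.1, 172.5, 69.0, 51.9] [ 0.533 -0.274  0.006] [ 0.441 -0.333 -0.001] [ 0.628 -0.203  0.03 ]
key_square 0.46 [430.6, 266.9, 21.5, 18.8] [0.41  0.282 0.077] [0.388 0.26  0.064] [0.425 0.299 0.082]
key_bar 0.71 [254.4, 219.9, 64.7, 56.0] [ 0.571 -0.015  0.07 ] [ 0.543 -0.067 -0.001] [0.751 0.015 0.105]
key_bar 0.35 [333.5, 348.5, 67.4, 70.7] [0.743 0.369 0.061] [0.695 0.304 0.008] [0.776 0.423 0.065]
key_cross 0.65 [433.6, 304.4, 25.8, 20.9] [0.495 0.362 0.077] [0.467 0.337 0.063] [0.517 0.387 0.082]
```

```bash
python3 - <<'E'
from h import *
a=np.load('top1.npz');b=np.load('scene1.npz')
im=cv2.resize(a['img'],(800,600),interpolation=cv2.INTER_CUBIC);save('topv.png',im)
im=cv2.resize(b['img'][150:420,160:520],(800,600),interpolation=cv2.INTER_CUBIC);save('scenev.png',im)
W=np.concatenate([a['w'].reshape(-1,3),b['w'].reshape(-1,3)]);W=W[~np.isnan(W[:,0])]
def sel(lo,hi,P=W): return P[((P>lo)&(P<hi)).all(1)]
def rect(n,p):
    q=(p[:,:2]*1000).astype(np.float32);print(n,len(p),cv2.minAreaRect(q),'zmed',np.median(p[:,2]).round(4))
for nm,P in(('top',a['w'].reshape(-1,3)),('scene',b['w'].reshape(-1,3))):
    P=P[~np.isnan(P[:,0])];print(nm)
    rect('fin',sel([.42,-.11,.13],[.53,.04,.15],P))
    rect('rack',sel([.38,-.13,.02],[.545,.05,.13],P))
    rect('plate top',sel([.54,-.08,.1],[.59,.04,.11],P))
    rect('plate',sel([.54,-.08,.06],[.585,.04,.11],P))
    rect('tray',sel([.42,-.36,.015],[.65,-.18,.04],P))
    rect('console',sel([.3,.19,.03],[.62,.47,.055],P))
    rect('housing',sel([.59,-.08,.045],[.82,.1,.065],P))
    rect('pointer/marker',sel([.62,-.08,.067],[.82,.1,.1],P))
    rect('pointer',sel([.735,-.03,.067],[.8,.04,.1],P))
    rect('marker',sel([.68,.015,.067],[.72,.06,.1],P))
    for k,c in dict(round=(.405,.277),square=(.488,.275),bar=(.409,.36),cross=(.491,.359)).items():
        p=sel([c[0]-.035,c[1]-.037,.073],[c[0]+.035,c[1]+.037,.09],P);rect(k,p);print(p.mean(0))
E
```

```text
top
fin 94 ((474.091552734375, -37.48950958251953), (49.6873893737793, 9.804105758666992), 26.40372657775879) zmed 0.1381
rack 1178 ((474.24517822265625, -37.38896179199219), (62.93073272705078, 129.57801818847656), 25.692834854125977) zmed 0.0614
plate top 120 ((565.8948364257812, -23.923986434936523), (13.965800285339355, 54.9406623840332), 8.588838577270508) zmed 0.1034
plate 152 ((565.6666870117188, -24.14506721496582), (14.067794799804688, 55.26005935668945), 9.34158992767334) zmed 0.1028
tray 556 ((533.5399780273438, -269.4300842285156), (189.7056884765625, 130.79466247558594), 0.5890840291976929) zmed 0.0278
console 2046 ((466.52862548828125, 318.759033203125), (181.23193359375, 210.32833862304688), 87.94074249267578) zmed 0.0486
housing 2212 ((686.6152954101562, -3.183910369873047), (195.82827758789062, 93.30618286132812), 8.95361328125) zmed 0.0587
pointer/marker 86 ((725.7687377929688, 18.907360076904297), (25.11274528503418, 85.56513977050781), 52.81324768066406) zmed 0.0809
pointer 44 ((749.1832275390625, 1.0128669738769531), (5.989408493041992, 33.936283111572266), 9.797
[... 1958 characters left out ...]
875), (9.734077453613281, 22.623308181762695), 18.533863067626953) zmed 0.0797
round 208 ((405.6013488769531, 279.7154235839844), (42.14704132080078, 40.99752426147461), 24.967529296875) zmed 0.0779
[0.40639242 0.280712   0.0778308 ]
square 234 ((486.3404235839844, 276.7565612792969), (40.22570037841797, 40.50200271606445), 89.24014282226562) zmed 0.0781
[0.48806255 0.27755959 0.07806137]
bar 263 ((408.2610778808594, 363.2078857421875), (67.40985107421875, 25.040935516357422), 87.34121704101562) zmed 0.0782
[0.40926822 0.36473105 0.07793187]
cross 312 ((490.251953125, 360.5233154296875), (49.20513916015625, 47.50959777832031), 44.06430435180664) zmed 0.0782
[0.49128301 0.36163264 0.078239  ]
```

View pics/topv.png

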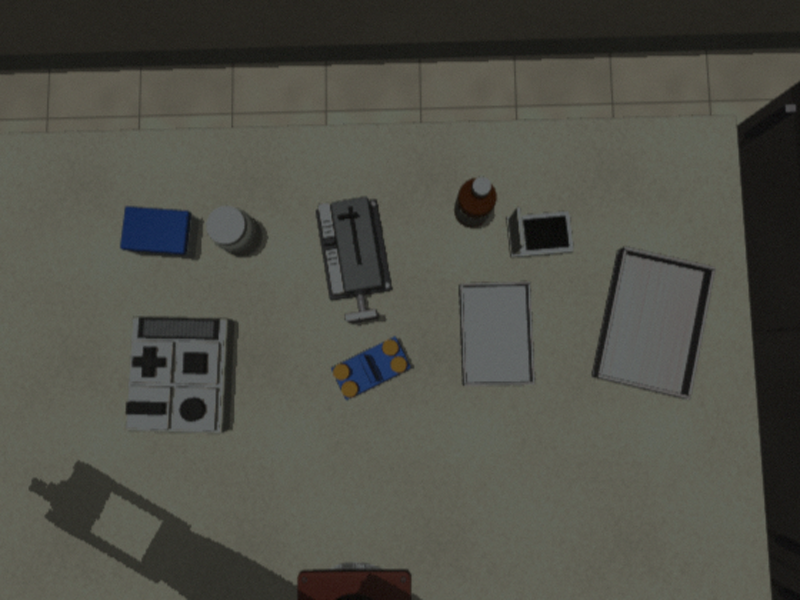

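View pics/scenev.png

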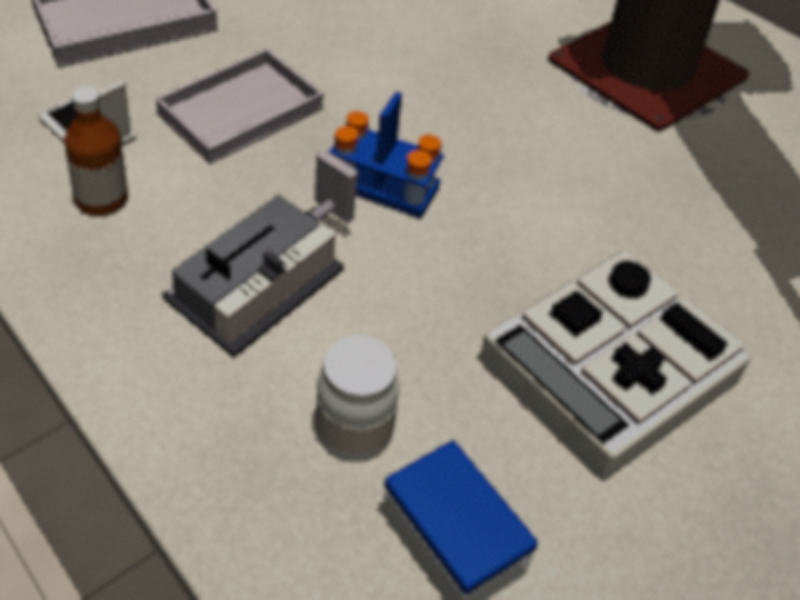

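Both pictures agree with the networks. In the top view (800x600) the rack is at (372,368), the small tray at (495,333) and the gauge handle at (362,315). The pointer is at (348,215) and the marker at (329,238). The console is at (178,375), with cross upper-left, square upper-right, bar lower-left and round lower-right. I'll move over the rack now.

>>> send_rows:
  xyz:
    - [-0.252,-0.266,0]
    - [-0.252,-0.266,0]
    - [-0.252,-0.266,0]
    - [-0.252,-0.266,0]
    - [-0.252,-0.266,0]
    - [-0.252,-0.266,0]
    - [-0.252,-0.266,0]
    - [-0.252,-0.266,0]
    - [-0.252,-0.266,0]
    - [-0.252,-0.266,0]
    - [-0.252,-0.266,0]
    - [-0.252,-0.266,0]
  twist:
    - [0,0,0]
    - [0,0,0]
    - [0,0,0]
    - [0,0,0]
    - [0,0,0]
    - [0,0,0]
    - [0,0,0]
    - [0,0,0]
    - [0,0,0]
    - [0,0,0]
    - [0,0,0]
    - [0,0,0]
  grip: [0.1,0.1,0.1,0.1,0.1,0.1,0.1,0.1,0.1,0.1,0.1,0.1]

```text
t: 2.6
tool_pos: [0.3961, 0.1667, 0.2317]
ee_rot: [3.141, 0.001, 2.753]
contact_force: [0.7, -0.3, 0.6]
gripper_width: 0.0473
grasp_force: 0.0
```

>>> send_rows:
  xyz:
    - [-0.252,-0.266,0]
    - [-0.252,-0.266,0]
    - [-0.252,-0.266,0]
    - [-0.252,-0.266,0]
    - [-0.252,-0.266,0]
    - [-0.252,-0.266,0]
    - [0,0,0]
    - [0,0,0]
    - [0,0,0]
    - [0,0,0]
    - [0,0,0]
    - [0,0,0]
  twist:
    - [0,0,0]
    - [0,0,0]
    - [0,0,0]
    - [0,0,0]
    - [0,0,0]
    - [0,0,0]
    - [0,0,0.019]
    - [0,0,0.019]
    - [0,0,0.019]
    - [0,0,0.019]
    - [0,0,0.019]
    - [0,0,0.019]
  grip: [0.1,0.1,0.1,0.1,0.1,0.1,0.1,0.1,0.1,0.1,0.1,0.1]

```text
t: 3.6
tool_pos: [0.4752, -0.0368, 0.2314]
ee_rot: [3.141, 0.0, 2.03]
contact_force: [0.8, -0.3, 0.2]
gripper_width: 0.047
grasp_force: 0.0
```

>>> send_rows:
  xyz:
    - [0,0,0]
    - [0,0,0]
    - [0,0,0]
    - [0,0,0]
    - [0,0,0]
    - [0,0,0]
    - [0,0,0]
    - [0,0,0]
    - [0,0,0]
    - [0,0,0]
    - [0,0,0]
    - [0,0,0]
  twist:
    - [0,0,0.019]
    - [0,0,0.019]
    - [0,0,0.019]
    - [0,0,0.019]
    - [0,0,0.019]
    - [0,0,0.019]
    - [0,0,0.019]
    - [0,0,0.019]
    - [0,0,0.019]
    - [0,0,0.019]
    - [0,0,0.019]
    - [0,0,0.019]
  grip: [0.1,0.1,0.1,0.1,0.1,0.1,0.1,0.1,0.1,0.1,0.1,0.1]

```text
t: 4.6
tool_pos: [0.4752, -0.0367, 0.2314]
ee_rot: [3.141, -0.0, 0.598]
contact_force: [-1.2, 0.7, -0.1]
gripper_width: 0.0468
grasp_force: 0.0
```

>>> send_rows:
  xyz:
    - [0,0,0]
    - [0,0,0]
    - [0,0,0]
  twist:
    - [0,0,0.0112]
    - [0,0,0.0112]
    - [0,0,0]
  grip: [0.1,0.1,0.1]

```text
t: 4.85
tool_pos: [0.4752, -0.0367, 0.2315]
ee_rot: [3.141, -0.0, 0.461]
contact_force: [0.7, 0.0, -0.5]
gripper_width: 0.0469
grasp_force: 0.0
```

```bash
python3 - <<'E'
from h import *
st=r.observe();s=r.snapshot('wrist');T=cam(s,st);w=cloud(s,T)
print(st['tool_pos'],st['ee_rot']);save('w1.png',s['img'])
P=w.reshape(-1,3);P=P[~np.isnan(P[:,0])]
def sel(lo,hi): return P[((P>lo)&(P<hi)).all(1)]
def rect(n,p):
    q=(p[:,:2]*1000).astype(np.float32)
    if len(p)>5: print(n,len(p),cv2.minAreaRect(q),'z',np.percentile(p[:,2],[10,50,90]).round(4))
rect('fin',sel([.42,-.11,.125],[.53,.04,.15]))
rect('rack',sel([.38,-.13,.02],[.545,.05,.11]))
rect('plate',sel([.54,-.08,.09],[.59,.04,.115]))
E
```

```text
[ 0.47520043 -0.03668416  0.23145159] [ 3.14139143e+00 -2.26852446e-04  4.60738738e-01]
fin 965 ((471.8650207519531, -38.345802307128906), (49.86515808105469, 9.958294868469238), 25.947824478149414) z [0.1385 0.1399 0.1409]
rack 9312 ((471.6455383300781, -38.34003448486328), (64.1578598022461, 130.1044158935547), 25.458301544189453) z [0.0602 0.0618 0.0866]
plate 1504 ((563.4244384765625, -24.998991012573242), (14.092649459838867, 55.98490905761719), 8.865909576416016) z [0.1031 0.1047 0.1058]
```

View pics/w1.png

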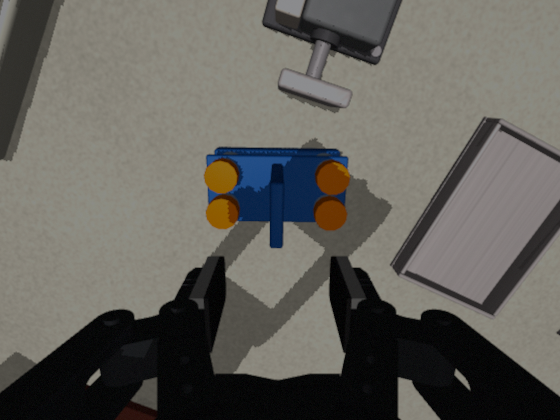

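Wrist view: the fin is at (277,205) between the fingers, with the caps at (222,176), (333,178), (222,213) and (331,214). It is centred to about 2 mm, so I'll descend, grip and lift.

>>> send_rows:
  xyz:
    - [0,0,0.3]
    - [0,0,0.3]
    - [0,0,0.3]
    - [0,0,0.25]
    - [0,0,0.18]
    - [0,0,0]
    - [0,0,0]
    - [0,0,0]
    - [0,0,0]
    - [0,0,0]
    - [0,0,0]
    - [0,0,0]
  twist:
    - [0,0,0]
    - [0,0,0]
    - [0,0,0]
    - [0,0,0]
    - [0,0,0]
    - [0,0,0]
    - [0,0,0]
    - [0,0,0]
    - [0,0,0]
    - [0,0,0]
    - [0,0,0]
    - [0,0,0]
  grip: [0.1,0.1,0.1,0.1,0.1,0.1,-1,-1,-1,-1,-1,-1]

```text
t: 5.9
tool_pos: [0.4763, -0.0369, 0.0998]
ee_rot: [3.14, -0.002, 0.463]
contact_force: [-1.3, 0.7, 7.0]
gripper_width: 0.009
grasp_force: 61.1
```

>>> send_rows:
  xyz:
    - [0,0,-0.05]
    - [0,0,-0.15]
    - [0,0,-0.2]
    - [0,0,-0.2]
    - [0,0,-0.2]
    - [0,0,-0.2]
    - [0,0,-0.2]
    - [0,0,0]
  twist:
    - [0,0,0]
    - [0,0,0]
    - [0,0,0]
    - [0,0,0]
    - [0,0,0]
    - [0,0,0]
    - [0,0,0]
    - [0,0,0]
  grip: [-1,-1,-1,-1,-1,-1,-1,-1]

```text
t: 6.57
tool_pos: [0.4773, -0.0372, 0.2226]
ee_rot: [3.137, -0.005, 0.463]
contact_force: [0.5, 0.8, -1.1]
gripper_width: 0.0095
grasp_force: 60.0
```

>>> send_rows:
  xyz:
    - [-0.03,0.15,0]
    - [-0.066,0.29,0]
    - [-0.066,0.29,0]
    - [-0.066,0.29,0]
    - [-0.066,0.29,0]
    - [-0.066,0.29,0]
    - [-0.066,0.29,0]
    - [-0.066,0.29,0]
    - [-0.036,0.15,0]
    - [0,0,0]
  twist:
    - [0,0,0]
    - [0,0,0]
    - [0,0,0]
    - [0,0,0]
    - [0,0,0]
    - [0,0,0]
    - [0,0,0]
    - [0,0,0]
    - [0,0,0]
    - [0,0,0]
  grip: [-1,-1,-1,-1,-1,-1,-1,-1,-1,-1]

```text
t: 7.4
tool_pos: [0.5315, -0.2718, 0.2162]
ee_rot: [-3.141, 0.002, 0.46]
contact_force: [-0.0, -0.1, -3.1]
gripper_width: 0.0092
grasp_force: 60.0
```

>>> send_rows:
  xyz:
    - [0,0,0]
    - [0,0,0]
    - [0,0,0]
    - [0,0,0]
    - [0,0,0]
    - [0,0,0]
    - [0,0,0]
    - [0,0,0]
    - [0,0,0]
    - [0,0,0]
    - [0,0,0]
    - [0,0,0]
  twist:
    - [0,0,-0.01]
    - [0,0,-0.0175]
    - [0,0,-0.0175]
    - [0,0,-0.0175]
    - [0,0,-0.0175]
    - [0,0,-0.0175]
    - [0,0,-0.0175]
    - [0,0,-0.0175]
    - [0,0,-0.0175]
    - [0,0,-0.0175]
    - [0,0,-0.01]
    - [0,0,0]
  grip: [-1,-1,-1,-1,-1,-1,-1,-1,-1,-1,-1,-1]

```text
t: 8.4
tool_pos: [0.5314, -0.2675, 0.2167]
ee_rot: [-3.14, -0.002, 1.581]
contact_force: [-0.8, 0.9, -2.8]
gripper_width: 0.0092
grasp_force: 60.1
```

```bash
python3 - <<'E'
from h import *
st=r.observe();s=r.snapshot('wrist');T=cam(s,st);w=cloud(s,T)
print(st['tool_pos'],st['ee_rot'],st['gripper_width']);save('w2.png',s['img'])
P=w.reshape(-1,3);P=P[~np.isnan(P[:,0])]
def rect(n,p):
    q=(p[:,:2]*1000).astype(np.float32)
    if len(p)>5: print(n,len(p),cv2.minAreaRect(q),'z',np.percentile(p[:,2],[2,10,50,90]).round(4), np.percentile(p,[1,99],0).round(3)[:,:2])
hsv=cv2.cvtColor(s['img'],cv2.COLOR_RGB2HSV)
b=((hsv[...,0]>100)&(hsv[...,0]<130)&(hsv[...,1]>120))|((hsv[...,0]<20)&(hsv[...,1]>150))
q=w[b];rect('rackcol',q[q[:,2]>.1])
b2=(hsv[...,0]<20)&(hsv[...,1]>150);q=w[b2];rect('caps',q[(q[:,2]>.1)])
m=(P[:,2]>.018)&(P[:,2]<.04)&(P[:,0]>.42)&(P[:,0]<.65)&(P[:,1]>-.36)&(P[:,1]<-.18);rect('traywalls',P[m])
s=r.snapshot('top');T=cam(s);w=cloud(s,T);hsv=cv2.cvtColor(s['img'],cv2.COLOR_RGB2HSV)
b=((hsv[...,0]>100)&(hsv[...,0]<130)&(hsv[...,1]>120))|((hsv[...,0]<20)&(hsv[...,1]>150))
q=w[b];q=q[(abs(q[:,0]-.53)<.12)&(abs(q[:,1]+.27)<.1)];rect('top rack',q)
s=r.snapshot('scene');T=cam(s);w=cloud(s,T);hsv=cv2.cvtColor(s['img'],cv2.COLOR_RGB2HSV)
b=((hsv[...,0]>100)&(hsv[...,0]<130)&(hsv[...,1]>120))|((hsv[...,0]<20)&(hsv[...,1]>150))
q=w[b];q=q[(abs(q[:,0]-.53)<.12)&(abs(q[:,1]+.27)<.1)];rect('scene rack',q)
E
```

```text
[ 0.53135202 -0.26752596  0.21673296] [-3.13969469e+00 -1.62404636e-03  1.58116070e+00] 0.009175523073637792
rackcol 27386 ((606.7562866210938, -264.6559753417969), (282.2130126953125, 70.64642333984375), 5.0383195877075195) z [0.1253 0.1371 0.1897 0.2562] [[ 0.471 -0.297]
 [ 0.737 -0.241]]
caps 9505 ((606.884033203125, -262.82135009765625), (281.4991760253906, 64.7080307006836), 5.528290271759033) z [0.1033 0.1927 0.2027 0.2037] [[ 0.471 -0.296]
 [ 0.739 -0.229]]
traywalls 2114 ((530.4327392578125, -235.64845275878906), (190.4757537841797, 61.45695114135742), 0.6427527666091919) z [0.0196 0.0254 0.0295 0.0307] [[ 0.436 -0.262]
 [ 0.625 -0.204]]
top rack 3866 ((488.5679626464844, -233.43362426757812), (120.27535247802734, 199.30484008789062), 55.35176086425781) z [0.1767 0.5683 0.5888 0.6046] [[ 0.413 -0.321]
 [ 0.59  -0.175]]
scene rack 3542 ((526.90771484375, -256.7012939453125), (119.45317840576172, 158.2900390625), 55.957862854003906) z [0.1286 0.138  0.4813 0.5869] [[ 0.482 -0.298]
 [ 0.599 -0.172]]
```

View pics/w2.png

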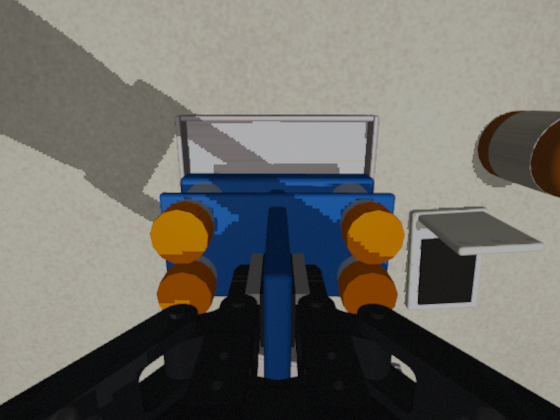

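Wrist view: the rack hangs level from the fin at (277,290). The tray rim corners show at (180,117) and (377,117), aligned with the rack. Lowering now.

>>> send_rows:
  xyz:
    - [0,0,0.15]
    - [0,0,0.2]
    - [0,0,0.2]
    - [0,0,0.2]
    - [0,0,0.15]
    - [0,0,0.1]
    - [0,0,0.05]
    - [0,0,0.03]
    - [0,0,0.02]
    - [0,0,0.02]
    - [0,0,0.01]
    - [0,0,0]
  twist:
    - [0,0,0]
    - [0,0,0]
    - [0,0,0]
    - [0,0,0]
    - [0,0,0]
    - [0,0,0]
    - [0,0,0]
    - [0,0,0]
    - [0,0,0]
    - [0,0,0]
    - [0,0,0]
    - [0,0,0]
  grip: [-1,-1,-1,-1,-1,-1,-1,-1,-1,-1,-1,-1]

```text
t: 9.55
tool_pos: [0.5324, -0.2689, 0.1059]
ee_rot: [3.141, 0.001, 1.578]
contact_force: [0.4, 0.4, -1.9]
gripper_width: 0.0093
grasp_force: 59.9
```

>>> send_rows:
  xyz:
    - [0,0,0.01]
    - [0,0,0.01]
    - [0,0,0.005]
    - [0,0,0]
  twist:
    - [0,0,0]
    - [0,0,0]
    - [0,0,0]
    - [0,0,0]
  grip: [-1,-1,-1,-1]

```text
t: 9.88
tool_pos: [0.5326, -0.2694, 0.1049]
ee_rot: [3.14, 0.001, 1.579]
contact_force: [-4.2, 1.1, 7.4]
gripper_width: 0.0093
grasp_force: 61.4
```

>>> send_rows:
  xyz:
    - [0,0,0]
    - [0,0,0]
    - [0,0,0]
    - [0,0,0]
    - [0,0,-0.1]
    - [0,0,-0.2]
    - [0,0,-0.3]
    - [0,0,-0.3]
    - [0,0,-0.3]
    - [0,0,-0.1]
    - [0,0,0]
  twist:
    - [0,0,0]
    - [0,0,0]
    - [0,0,0]
    - [0,0,0]
    - [0,0,0]
    - [0,0,0]
    - [0,0,0]
    - [0,0,0]
    - [0,0,0]
    - [0,0,0]
    - [0,0,0]
  grip: [0,0,0,0,0,0,0,0,0,0,0]

```text
t: 10.8
tool_pos: [0.534, -0.2699, 0.2375]
ee_rot: [3.135, 0.004, 1.579]
contact_force: [0.4, 0.9, 0.0]
gripper_width: 0.0427
grasp_force: 0.0
```

```bash
python3 - <<'E'
from h import *
st=r.observe();s=r.snapshot('wrist');T=cam(s,st);w=cloud(s,T)
np.savez('w3.npz',w=w,img=s['img'])
print(st['tool_pos'],st['ee_rot'],st['gripper_width'],st['joints']);save('w3.png',s['img'])
P=w.reshape(-1,3);P=P[~np.isnan(P[:,0])]
def rect(n,p):
    q=(p[:,:2]*1000).astype(np.float32)
    if len(p)>5: print(n,len(p),cv2.minAreaRect(q),'z',np.percentile(p[:,2],[2,10,50,90,98]).round(4))
def sel(lo,hi): return P[((P>lo)&(P<hi)).all(1)]
rect('fin',sel([.45,-.33,.13],[.6,-.2,.155]))
rect('rack',sel([.42,-.33,.05],[.65,-.2,.105]))
c=sel([.42,-.33,.06],[.65,-.2,.07])
A=np.c_[c[:,:2],np.ones(len(c))];print('deck slope',np.linalg.lstsq(A,c[:,2],rcond=None)[0])
rect('tray',sel([.42,-.36,.018],[.65,-.18,.04]))
E
```

```text
[ 0.53395323 -0.26993313  0.23754919] [3.13520369 0.00443196 1.57854275] 0.04271605078492512 [-5.99823990e-01  1.46969302e-01  1.59857227e+00  8.69820350e-06
  1.38827542e+00 -6.07586118e-01]
fin 943 ((532.689208984375, -274.789306640625), (9.538016319274902, 50.0751953125), 0.3895774483680725) z [0.1344 0.1434 0.1448 0.1457 0.1462]
rack 8884 ((532.9218139648438, -274.8336486816406), (130.38470458984375, 63.60557174682617), 0.4353475570678711) z [0.0646 0.0653 0.0669 0.0915 0.0922]
deck slope [ 8.76873300e-05 -1.59866058e-03  6.55535873e-02]
tray 4713 ((530.8841552734375, -269.72381591796875), (190.12014770507812, 129.81385803222656), 0.5781005024909973) z [0.0187 0.0215 0.0289 0.0306 0.0314]
```

View pics/w3.png

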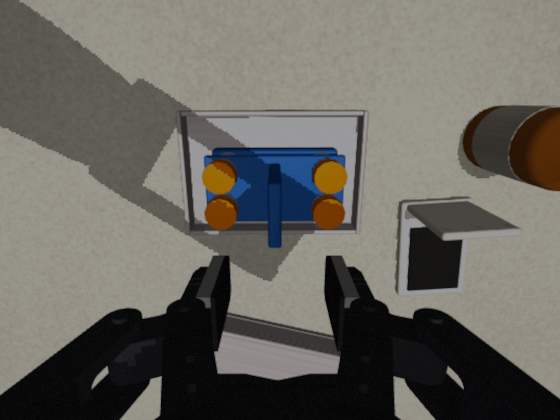

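The rack stands flat in the tray, well inside it (rims x 180–366, y 110–232; rack 205–345 by 150–220). I'll go to the round key with the fingers closed.

>>> send_rows:
  xyz:
    - [0.2,-0.045,0]
    - [0.367,-0.083,0]
    - [0.367,-0.083,0]
    - [0.367,-0.083,0]
    - [0.367,-0.083,0]
    - [0.367,-0.083,0]
    - [0.367,-0.083,0]
    - [0.367,-0.083,0]
    - [0.367,-0.083,0]
    - [0.367,-0.083,0]
    - [0.367,-0.083,0]
    - [0.367,-0.083,0]
  twist:
    - [0,0,0]
    - [0,0,0]
    - [0,0,0]
    - [0,0,0]
    - [0,0,0]
    - [0,0,0]
    - [0,0,0]
    - [0,0,0]
    - [0,0,0]
    - [0,0,0]
    - [0,0,0]
    - [0,0,0]
  grip: [-1,-1,-1,-1,-1,-1,-1,-1,-1,-1,-1,-1]

```text
t: 11.85
tool_pos: [0.4308, 0.1557, 0.2303]
ee_rot: [-3.138, 0.001, 1.578]
contact_force: [0.9, 0.5, 0.6]
gripper_width: -0.0
grasp_force: 0.0
```

>>> send_rows:
  xyz:
    - [0.367,-0.083,0]
    - [0.367,-0.083,0]
    - [0.367,-0.083,0]
    - [0.2,-0.04,0]
    - [0,0,0.3]
    - [0,0,0.4]
    - [0,0,0.4]
    - [0,0,0.2]
    - [0,0,0]
  twist:
    - [0,0,0]
    - [0,0,0]
    - [0,0,0]
    - [0,0,0]
    - [0,0,0]
    - [0,0,0]
    - [0,0,0]
    - [0,0,0]
    - [0,0,0]
  grip: [-1,-1,-1,-1,-1,-1,-1,-1,-1]

```text
t: 12.6
tool_pos: [0.397, 0.2813, 0.0949]
ee_rot: [-3.128, 0.006, 1.579]
contact_force: [-0.5, -0.0, 0.2]
gripper_width: 0.0001
grasp_force: 0.0
```

```bash
python3 - <<'E'
from h import *
st=r.observe();s=r.snapshot('wrist');T=cam(s,st);w=cloud(s,T)
print(st['tool_pos'],st['ee_rot'],st['gripper_width']);save('w4.png',s['img'])
g=s['img'].max(2)
P=w.reshape(-1,3);ok=~np.isnan(P[:,0]);P=P[ok];G=g.reshape(-1)[ok]
for k,c in dict(round=(.405,.277),square=(.488,.275),bar=(.409,.36),cross=(.491,.359)).items():
    m=(abs(P[:,0]-c[0])<.036)&(abs(P[:,1]-c[1])<.036)&(P[:,2]>.074)&(P[:,2]<.086);p=P[m]
    if len(p)>5: print(k,len(p),cv2.minAreaRect((p[:,:2]*1000).astype(np.float32)),np.median(p[:,2]))
E
```

```text
[0.39704423 0.28130977 0.09486764] [-3.12827143  0.00639121  1.57880705] 9.723757563563935e-05
round 3017 ((404.5326843261719, 284.7376403808594), (30.32636070251465, 41.46133041381836), 70.04301452636719) 0.07998919499930812
square 5595 ((484.353515625, 276.3078918457031), (38.64339065551758, 38.82932662963867), 88.57903289794922) 0.07993961261082744
bar 8079 ((405.8256530761719, 362.53680419921875), (65.4393310546875, 22.18033218383789), 87.83477783203125) 0.0800759836674132
cross 9730 ((487.40045166015625, 360.1954345703125), (49.30610275268555, 48.806888580322266), 42.7321662902832) 0.07996414187123277
```

View pics/w4.png

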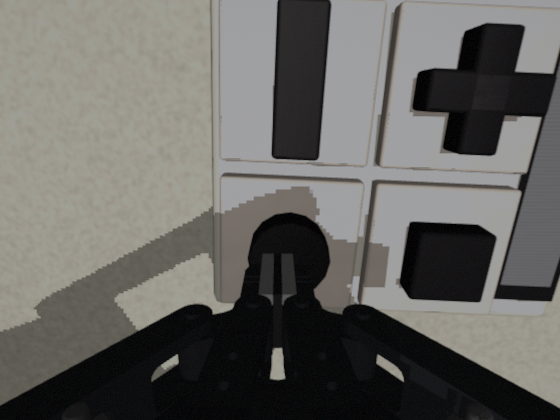

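Wrist view: the fingertips (around (277,285)) are over the round key at (288,252). Square is at (447,262), bar at (300,80) and cross at (490,90). I'll nudge +5 mm in x and press.

>>> send_rows:
  xyz:
    - [-0.03,0.05,0]
    - [0,0,0.07]
    - [0,0,0.06]
    - [0,0,0.04]
    - [0,0,0.03]
    - [0,0,0.03]
    - [0,0,0.02]
    - [0,0,0.01]
    - [0,0,0]
  twist:
    - [0,0,0]
    - [0,0,0]
    - [0,0,0]
    - [0,0,0]
    - [0,0,0]
    - [0,0,0]
    - [0,0,0]
    - [0,0,0]
    - [0,0,0]
  grip: [-1,-1,-1,-1,-1,-1,-1,-1,-1]

```text
t: 13.4
tool_pos: [0.4083, 0.2813, 0.077]
ee_rot: [3.141, -0.0, 1.579]
contact_force: [-0.1, 0.7, 2.2]
gripper_width: -0.0
grasp_force: 1.6
```

>>> send_rows:
  xyz:
    - [0,0,0.03]
    - [0,0,0.03]
    - [0,0,0.02]
    - [0,0,0.01]
    - [0,0,0]
    - [0,0,0]
  twist:
    - [0,0,0]
    - [0,0,0]
    - [0,0,0]
    - [0,0,0]
    - [0,0,0]
    - [0,0,0]
  grip: [-1,-1,-1,-1,-1,-1]

```text
t: 13.9
tool_pos: [0.4089, 0.2815, 0.0724]
ee_rot: [3.141, 0.0, 1.579]
contact_force: [-15.5, -9.4, 42.1]
gripper_width: 0.0001
grasp_force: 20.6
```

>>> send_rows:
  xyz:
    - [0,0,-0.05]
    - [0,0,-0.1]
    - [0,0,-0.15]
    - [0,0,-0.1]
    - [-0.02,0.2,0]
    - [-0.02,0.3,0]
    - [-0.01,0.2,0]
    - [0,0.07,0]
    - [0,0,0]
    - [0,0,0]
    - [0,0,0]
  twist:
    - [0,0,0]
    - [0,0,0]
    - [0,0,0]
    - [0,0,0]
    - [0,0,0]
    - [0,0,0]
    - [0,0,0]
    - [0,0,0]
    - [0,0,0]
    - [0,0,0]
    - [0,0,0]
  grip: [-1,-1,-1,-1,-1,-1,-1,-1,-1,-1,-1]

```text
t: 14.82
tool_pos: [0.4836, 0.2767, 0.1071]
ee_rot: [-3.14, 0.001, 1.579]
contact_force: [0.2, 0.3, 0.3]
gripper_width: -0.0
grasp_force: 0.0
```

>>> send_rows:
  xyz:
    - [0,0,0.1]
    - [0,0,0.1]
    - [0,0,0.07]
    - [0,0,0.03]
    - [0,0,0.03]
    - [0,0,0.02]
    - [0,0,0.02]
    - [0,0,0]
    - [0,0,0]
    - [0,0,0]
  twist:
    - [0,0,0]
    - [0,0,0]
    - [0,0,0]
    - [0,0,0]
    - [0,0,0]
    - [0,0,0]
    - [0,0,0]
    - [0,0,0]
    - [0,0,0]
    - [0,0,0]
  grip: [-1,-1,-1,-1,-1,-1,-1,-1,-1,-1]

```text
t: 15.65
tool_pos: [0.4844, 0.2767, 0.0728]
ee_rot: [-3.14, 0.001, 1.579]
contact_force: [-12.1, -4.0, 19.9]
gripper_width: 0.0004
grasp_force: 9.8
```

>>> send_rows:
  xyz:
    - [0,0,-0.05]
    - [0,0,-0.1]
    - [0,0,-0.25]
    - [0,0,-0.3]
    - [0,0,-0.3]
    - [0,0,-0.3]
    - [0,0,0]
    - [-0.14,0.1,0]
    - [-0.298,0.213,0]
    - [-0.298,0.213,0]
    - [-0.298,0.213,0]
    - [-0.298,0.213,0]
  twist:
    - [0,0,0]
    - [0,0,0]
    - [0,0,0]
    - [0,0,0]
    - [0,0,0]
    - [0,0,0]
    - [0,0,0]
    - [0,0,0]
    - [0,0,0]
    - [0,0,0]
    - [0,0,0]
    - [0,0,0]
  grip: [-1,-1,-1,-1,-1,-1,-1,-1,-1,-1,-1,-1]

```text
t: 16.65
tool_pos: [0.5824, 0.143, 0.2011]
ee_rot: [3.14, 0.0, 1.579]
contact_force: [1.6, 0.7, -0.1]
gripper_width: -0.0003
grasp_force: 0.0
```

>>> send_rows:
  xyz:
    - [-0.298,0.213,0]
    - [-0.298,0.213,0]
    - [-0.298,0.213,0]
    - [-0.298,0.213,0]
    - [-0.298,0.213,0]
    - [-0.15,0.11,0]
    - [0,0,0]
    - [0,0,0]
    - [0,0,0]
    - [0,0,0]
  twist:
    - [0,0,0]
    - [0,0,0]
    - [0,0,0]
    - [0,0,0]
    - [0,0,0]
    - [0,0,0]
    - [0,0,-0.012]
    - [0,0,-0.012]
    - [0,0,0]
    - [0,0,0]
  grip: [-0.2,-0.2,-0.2,-0.2,-0.2,-0.2,-0.2,-0.2,-0.2,-0.2]

```text
t: 17.48
tool_pos: [0.7002, -0.019, 0.2006]
ee_rot: [-3.142, 0.0, 1.727]
contact_force: [-0.5, -0.6, 0.4]
gripper_width: 0.0339
grasp_force: 0.0
```

```bash
python3 - <<'E'
from h import *
st=r.observe();s=r.snapshot('wrist');T=cam(s,st);w=cloud(s,T)
np.savez('w5.npz',w=w,img=s['img'],T=T,K=s['mtx'])
print(st['tool_pos'],st['ee_rot'],st['gripper_width']);save('w5.png',s['img'])
P=w.reshape(-1,3);P=P[~np.isnan(P[:,0])]
def rect(n,p):
    q=(p[:,:2]*1000).astype(np.float32)
    if len(p)>5:
        print(n,len(p),cv2.minAreaRect(q),'z',np.percentile(p[:,2],[2,50,98]).round(4))
def sel(lo,hi): return P[((P>lo)&(P<hi)).all(1)]
rect('pointer',sel([.725,-.03,.072],[.78,.04,.1]))
rect('marker',sel([.67,.018,.072],[.72,.06,.1]))
rect('housing',sel([.59,-.08,.055],[.82,.1,.065]))
rect('plate',sel([.53,-.08,.095],[.6,.04,.115]))
# keys up?
for p,n in (('key_round',(.405,.277)),('key_square',(.488,.275))):pass
E
```

```text
[ 0.70018634 -0.01901155  0.20059344] [-3.14156571e+00  1.10767736e-04  1.72686405e+00] 0.033916427362616325
pointer 400 ((746.466796875, 0.6163978576660156), (5.249802589416504, 35.174339294433594), 8.679705619812012) z [0.0727 0.0831 0.0848]
marker 338 ((698.3606567382812, 34.4257926940918), (7.50383186340332, 21.512672424316406), 9.44155502319336) z [0.0769 0.0839 0.0855]
housing 20484 ((696.21142578125, -1.4048995971679688), (170.1458282470703, 91.72027587890625), 8.892548561096191) z [0.0577 0.06   0.0616]
plate 1905 ((563.6044921875, -23.942668914794922), (14.897321701049805, 55.42623519897461), 8.933249473571777) z [0.0956 0.1045 0.1063]
```

View pics/w5.png

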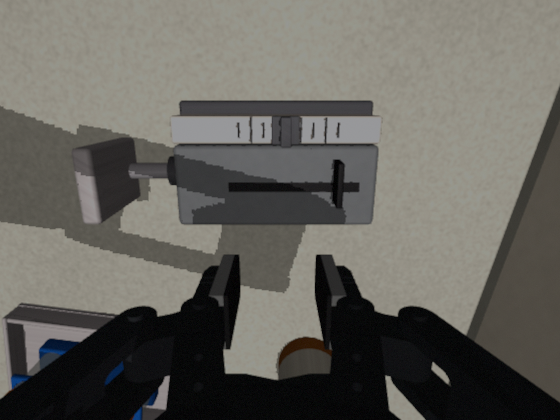

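Wrist view: the pointer is at (338,183) and the marker's upright at (287,130), level with each other after about 42 mm of pull. The handle plate is at (105,180). Going to the handle.

>>> send_rows:
  xyz:
    - [0.03,-0.2,0]
    - [0.04,-0.34,0]
    - [0.04,-0.34,0]
    - [0.03,-0.3,0]
    - [0.02,-0.178,0]
    - [0,0,0]
    - [0,0,0]
    - [0,0,0.2]
    - [0,0,0.25]
    - [0,0,0.25]
    - [0,0,0.2]
    - [0,0,0.15]
  twist:
    - [0,0,0]
    - [0,0,0]
    - [0,0,0]
    - [0,0,0]
    - [0,0,0]
    - [0,0,0]
    - [0,0,0]
    - [0,0,0]
    - [0,0,0]
    - [0,0,0]
    - [0,0,0]
    - [0,0,0]
  grip: [-0.2,-0.2,-0.2,-0.2,-0.2,-0.2,-0.2,-0.2,-0.2,-0.2,-0.2,-0.2]

```text
t: 18.53
tool_pos: [0.5637, -0.0241, 0.0937]
ee_rot: [-3.14, -0.0, 1.729]
contact_force: [-1.1, -0.3, -0.2]
gripper_width: 0.0338
grasp_force: 0.0
```

>>> send_rows:
  xyz:
    - [0,0,0.15]
    - [0,0,0.1]
    - [0,0,0.05]
    - [0,0,0]
    - [0,0,0]
    - [0,0,0]
  twist:
    - [0,0,0]
    - [0,0,0]
    - [0,0,0]
    - [0,0,0]
    - [0,0,0]
    - [0,0,0]
  grip: [-0.2,-0.2,-0.2,-0.2,-0.2,-0.2]

```text
t: 19.03
tool_pos: [0.5645, -0.0246, 0.0669]
ee_rot: [3.14, 0.001, 1.729]
contact_force: [-0.7, -0.1, 0.5]
gripper_width: 0.0343
grasp_force: 0.0
```

Close on the plate.

>>> send_rows:
  xyz:
    - [0,0,0]
    - [0,0,0]
    - [0,0,0]
    - [0,0,0]
    - [0,0,0]
    - [0,0,0]
  twist:
    - [0,0,0]
    - [0,0,0]
    - [0,0,0]
    - [0,0,0]
    - [0,0,0]
    - [0,0,0]
  grip: [-1,-1,-1,-1,-1,-1]

```text
t: 19.53
tool_pos: [0.5631, -0.0248, 0.067]
ee_rot: [-3.141, 0.0, 1.729]
contact_force: [-6.6, -1.9, 6.4]
gripper_width: 0.0133
grasp_force: 59.5
```

```bash
cat > g.py <<'E'
from h import *
g=np.array([.9879,.1553])
def gx(tag):
    st=r.observe();print(tag,st['t'],'tool',st['tool_pos'].round(4),'gx',(st['tool_pos'][:2]@g).round(4),'F',st['contact_force'].round(1),st['gripper_width'])
    for c in('top','scene'):
        s=r.snapshot(c);w=cloud(s,cam(s));P=w.reshape(-1,3);P=P[~np.isnan(P[:,0])]
        u=P[:,:2]@g;v=P[:,:2]@np.array([-g[1],g[0]])
        # pointer near v0 , marker near v=.034-...
        mk=(v>-.09)&(v<-.06)&(u>.64)&(u<.76)&(P[:,2]>.067)&(P[:,2]<.1)
        vm=v[(u>.67)&(u<.72)&(P[:,2]>.067)&(P[:,2]<.1)]
        H=(P[:,2]>.067)&(P[:,2]<.1)&(u>.66)&(u<.79)
        pt=H&(v>-.14)&(v<-.10);mk=H&(v>-.09)&(v<-.05)
        print(c,[(n,m.sum(),((u[m].min()+u[m].max())/2).round(4),np.median(u[m]).round(4),v[m].min().round(3),v[m].max().round(3)) for n,m in(('ptr',pt),('mk',mk)) if m.any()])
E
python3 -c "
from g import *
gx('home')"
```

```text
home 19.5333 tool [ 0.5631 -0.0248  0.067 ] gx 0.5525 F [-6.6 -1.9  6.4] 0.013263712207416319
top [('ptr', np.int64(39), np.float64(0.7398), np.float64(0.7387), np.float64(-0.132), np.float64(-0.101)), ('mk', np.int64(42), np.float64(0.6944), np.float64(0.6953), np.float64(-0.086), np.float64(-0.065))]
scene [('ptr', np.int64(59), np.float64(0.7399), np.float64(0.7406), np.float64(-0.134), np.float64(-0.1)), ('mk', np.int64(64), np.float64(0.7007), np.float64(0.6989), np.float64(-0.087), np.float64(-0.062))]
```

>>> send_rows:
  xyz:
    - [0,-0.02,0]
    - [0,-0.04,0]
    - [0,-0.04,0]
    - [0,-0.04,0]
    - [0,-0.05,0]
    - [0,-0.05,0]
    - [0,-0.05,0]
    - [0,-0.05,0]
    - [0,-0.04,0]
    - [0,-0.03,0]
    - [0,-0.02,0]
    - [0,0,0]
  twist:
    - [0,0,0]
    - [0,0,0]
    - [0,0,0]
    - [0,0,0]
    - [0,0,0]
    - [0,0,0]
    - [0,0,0]
    - [0,0,0]
    - [0,0,0]
    - [0,0,0]
    - [0,0,0]
    - [0,0,0]
  grip: [-1,-1,-1,-1,-1,-1,-1,-1,-1,-1,-1,-1]

```text
t: 20.63
tool_pos: [0.5228, -0.0311, 0.067]
ee_rot: [3.137, 0.001, 1.729]
contact_force: [8.7, 3.2, 1.2]
gripper_width: 0.0135
grasp_force: 59.1
```

```bash
python3 -c "
from g import *
gx('pulled')
s=r.snapshot('wrist');save('w6.png',s['img'])
s=r.snapshot('top');save('t6.png',s['img'])
a=cv2.resize(s['img'][140:240,190:290],(400,400),interpolation=cv2.INTER_CUBIC)
s=r.snapshot('scene');b=cv2.resize(s['img'][220:300,220:320],(400,320),interpolation=cv2.INTER_CUBIC)
o=np.zeros((400,800,3),np.uint8);o[:,:400]=a;o[:320,400:]=b;save('p6.png',o)
"
```

```text
pulled 20.6333 tool [ 0.5228 -0.0311  0.067 ] gx 0.5116 F [8.7 3.2 1.2] 0.013482346848068604
top [('ptr', np.int64(42), np.float64(0.6987), np.float64(0.6979), np.float64(-0.133), np.float64(-0.1)), ('mk', np.int64(44), np.float64(0.6974), np.float64(0.6962), np.float64(-0.085), np.float64(-0.065))]
scene [('ptr', np.int64(56), np.float64(0.6986), np.float64(0.7003), np.float64(-0.133), np.float64(-0.1)), ('mk', np.int64(61), np.float64(0.6996), np.float64(0.6993), np.float64(-0.086), np.float64(-0.062))]
```

View pics/p6.png

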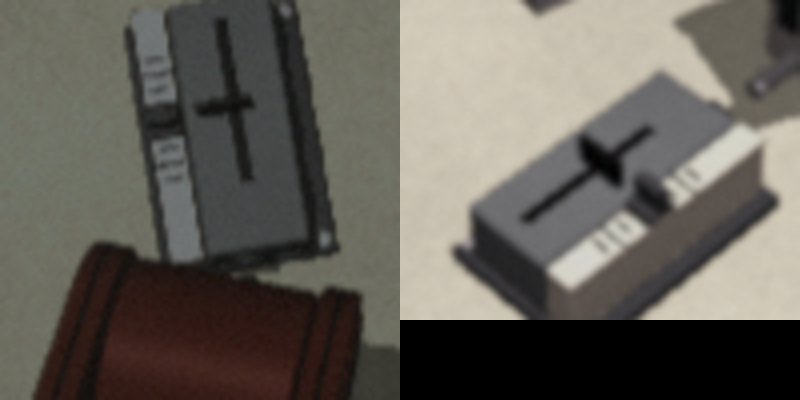

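The crops show the pointer at (222,105) left and (600,160) right. It is nearly level with the marker at (163,120) left and (652,195) right, along the gauge's own y. I'll pull about 1.3 mm more, then hold.

>>> send_rows:
  xyz:
    - [0,-0.007,0]
    - [0,-0.006,0]
    - [0,0,0]
    - [0,0,0]
  twist:
    - [0,0,0]
    - [0,0,0]
    - [0,0,0]
    - [0,0,0]
  grip: [-1,-1,-1,-1]

```text
t: 21.22
tool_pos: [0.5218, -0.0313, 0.067]
ee_rot: [3.136, 0.001, 1.729]
contact_force: [8.7, 3.1, 0.4]
gripper_width: 0.013
grasp_force: 58.9
```

```bash
python3 -c "
from g import *
for i in range(3): gx('pulled')
"
```

```text
pulled 21.2167 tool [ 0.5218 -0.0313  0.067 ] gx 0.5106 F [8.7 3.1 0.4] 0.013021054958194535
top [('ptr', np.int64(42), np.float64(0.6982), np.float64(0.6967), np.float64(-0.133), np.float64(-0.1)), ('mk', np.int64(41), np.float64(0.6983), np.float64(0.6965), np.float64(-0.085), np.float64(-0.065))]
scene [('ptr', np.int64(58), np.float64(0.6985), np.float64(0.699), np.float64(-0.133), np.float64(-0.101)), ('mk', np.int64(63), np.float64(0.6977), np.float64(0.6992), np.float64(-0.086), np.float64(-0.063))]
pulled 21.3167 tool [ 0.5218 -0.0313  0.067 ] gx 0.5107 F [8.8 2.5 0.2] 0.013585500358358489
top [('ptr', np.int64(40), np.float64(0.6984), np.float64(0.6967), np.float64(-0.133), np.float64(-0.102)), ('mk', np.int64(42), np.float64(0.697), np.float64(0.6958), np.float64(-0.085), np.float64(-0.065))]
scene [('ptr', np.int64(57), np.float64(0.6985), np.float64(0.6988), np.float64(-0.133), np.float64(-0.1)), ('mk', np.int64(62), np.float64(0.6956), np.float64(0.6993), np.float64(-0.085), np.float64(-0.062))]
pulled 21.4167 tool [ 0.5218 -0.0313  0.067 ] gx 0.5107 F [8.4 3.1 0.4] 0.013135369934639828
top [('ptr', np.int64(39), np.float64(0.6985), np.float64(0.6969), np.float64(-0.133), np.float64(-0.1)), ('mk', np.int64(37), np.float64(0.6976), np.float64(0.6966), np.float64(-0.085), np.float64(-0.065))]
scene [('ptr', np.int64(57), np.float64(0.6981), np.float64(0.6989), np.float64(-0.134), np.float64(-0.1)), ('mk', np.int64(61), np.float64(0.7001), np.float64(0.6992), np.float64(-0.086), np.float64(-0.062))]
```

>>> send_rows:
  xyz:
    - [0,0,0]
    - [0,0,0]
    - [0,0,0]
    - [0,0,0]
    - [0,0,0]
    - [0,0,0]
    - [0,0,0]
    - [0,0,0]
    - [0,0,0]
    - [0,0,0]
    - [0,0,0]
    - [0,0,0]
  twist:
    - [0,0,0]
    - [0,0,0]
    - [0,0,0]
    - [0,0,0]
    - [0,0,0]
    - [0,0,0]
    - [0,0,0]
    - [0,0,0]
    - [0,0,0]
    - [0,0,0]
    - [0,0,0]
    - [0,0,0]
  grip: [-1,-1,-1,-1,-1,-1,-1,-1,-1,-1,-1,-1]

```text
t: 22.52
tool_pos: [0.5219, -0.0313, 0.067]
ee_rot: [3.136, 0.001, 1.729]
contact_force: [9.2, 3.0, 0.4]
gripper_width: 0.0134
grasp_force: 58.9
```

>>> send_rows:
  xyz:
    - [0,0,0]
    - [0,0,0]
    - [0,0,0]
    - [0,0,0]
    - [0,0,0]
    - [0,0,0]
    - [0,0,0]
    - [0,0,0]
    - [0,0,0]
    - [0,0,0]
    - [0,0,0]
    - [0,0,0]
  twist:
    - [0,0,0]
    - [0,0,0]
    - [0,0,0]
    - [0,0,0]
    - [0,0,0]
    - [0,0,0]
    - [0,0,0]
    - [0,0,0]
    - [0,0,0]
    - [0,0,0]
    - [0,0,0]
    - [0,0,0]
  grip: [-1,-1,-1,-1,-1,-1,-1,-1,-1,-1,-1,-1]

```text
t: 23.52
tool_pos: [0.5219, -0.0313, 0.0671]
ee_rot: [3.136, 0.001, 1.729]
contact_force: [8.4, 2.8, 0.7]
gripper_width: 0.0133
grasp_force: 58.9
```

>>> send_rows:
  xyz:
    - [0,0,0]
    - [0,0,0]
    - [0,0,0]
    - [0,0,0]
    - [0,0,0]
    - [0,0,0]
  twist:
    - [0,0,0]
    - [0,0,0]
    - [0,0,0]
    - [0,0,0]
    - [0,0,0]
    - [0,0,0]
  grip: [-1,-1,-1,-1,-1,-1]

```text
t: 24.02
tool_pos: [0.5218, -0.0313, 0.067]
ee_rot: [3.136, 0.001, 1.729]
contact_force: [9.1, 2.3, 1.2]
gripper_width: 0.0135
grasp_force: 58.9
```

>>> send_rows:
  xyz:
    - [0,0.01,0]
    - [0,0.02,0]
    - [0,0.02,0]
    - [0,0.02,0]
    - [0,0.02,0]
    - [0,0.02,0]
    - [0,0.02,0]
    - [0,0.02,0]
    - [0,0.02,0]
    - [0,0.02,0]
    - [0,0.02,0]
    - [0,0.02,0]
  twist:
    - [0,0,0]
    - [0,0,0]
    - [0,0,0]
    - [0,0,0]
    - [0,0,0]
    - [0,0,0]
    - [0,0,0]
    - [0,0,0]
    - [0,0,0]
    - [0,0,0]
    - [0,0,0]
    - [0,0,0]
  grip: [-1,-1,-1,-1,-1,-1,-1,-1,-1,-1,-1,-1]

```text
t: 25.02
tool_pos: [0.544, -0.0278, 0.067]
ee_rot: [3.138, 0.001, 1.729]
contact_force: [4.2, 1.3, 3.4]
gripper_width: 0.0135
grasp_force: 59.5
```

>>> send_rows:
  xyz:
    - [0,0.02,0]
    - [0,0.02,0]
    - [0,0.02,0]
    - [0,0.02,0]
    - [0,0.02,0]
    - [0,0.02,0]
    - [0,0.02,0]
    - [0,0.02,0]
    - [0,0.02,0]
    - [0,0.02,0]
    - [0,0.013,0]
    - [0,0,0]
  twist:
    - [0,0,0]
    - [0,0,0]
    - [0,0,0]
    - [0,0,0]
    - [0,0,0]
    - [0,0,0]
    - [0,0,0]
    - [0,0,0]
    - [0,0,0]
    - [0,0,0]
    - [0,0,0]
    - [0,0,0]
  grip: [-1,-1,-1,-1,-1,-1,-1,-1,-1,-1,-1,-1]

```text
t: 26.02
tool_pos: [0.5631, -0.0248, 0.067]
ee_rot: [-3.14, 0.0, 1.729]
contact_force: [-4.1, 0.1, 12.9]
gripper_width: 0.0136
grasp_force: 60.9
```

```bash
python3 -c "
from g import *
gx('back')
"
```

```text
back 26.0167 tool [ 0.5631 -0.0248  0.067 ] gx 0.5524 F [-4.1  0.1 12.9] 0.01364827492767543
top [('ptr', np.int64(42), np.float64(0.7398), np.float64(0.7387), np.float64(-0.132), np.float64(-0.101)), ('mk', np.int64(44), np.float64(0.6975), np.float64(0.6955), np.float64(-0.085), np.float64(-0.065))]
scene [('ptr', np.int64(59), np.float64(0.7393), np.float64(0.7406), np.float64(-0.135), np.float64(-0.101)), ('mk', np.int64(61), np.float64(0.699), np.float64(0.6993), np.float64(-0.087), np.float64(-0.063))]
```

>>> send_rows:
  xyz:
    - [0,0,0]
    - [0,0,0]
    - [0,0,0]
    - [0,0,0]
    - [0,0,-0.1]
    - [0,0,-0.2]
    - [0,0,-0.3]
    - [0,0,-0.4]
    - [0,0,-0.33]
    - [0.15,-0.035,0]
    - [0.34,-0.08,0]
    - [0.34,-0.08,0]
  twist:
    - [0,0,0]
    - [0,0,0]
    - [0,0,0]
    - [0,0,0]
    - [0,0,0]
    - [0,0,0]
    - [0,0,0]
    - [0,0,0]
    - [0,0,0]
    - [0,0,0]
    - [0,0,0]
    - [0,0,0]
  grip: [-0.2,-0.2,-0.2,-0.2,-0.2,-0.2,-0.2,-0.2,-0.2,-0.2,-0.2,-0.2]

```text
t: 27.12
tool_pos: [0.5314, 0.0545, 0.2003]
ee_rot: [3.139, 0.001, 1.727]
contact_force: [0.7, 0.5, 0.2]
gripper_width: 0.0341
grasp_force: 0.0
```

>>> send_rows:
  xyz:
    - [0.34,-0.08,0]
    - [0.34,-0.08,0]
    - [0.34,-0.08,0]
    - [0.34,-0.08,0]
    - [0.34,-0.08,0]
    - [0.34,-0.08,0]
    - [0.34,-0.08,0]
    - [0.34,-0.08,0]
    - [0.34,-0.08,0]
    - [0.18,-0.042,0]
    - [0,0,0]
    - [0,0,0]
  twist:
    - [0,0,0]
    - [0,0,0]
    - [0,0,0]
    - [0,0,0]
    - [0,0,0]
    - [0,0,0]
    - [0,0,0]
    - [0,0,0]
    - [0,0,0]
    - [0,0,0]
    - [0,0,0]
    - [0,0,0]
  grip: [-1,-1,-1,-1,-1,-1,-1,-1,-1,-1,-1,-1]

```text
t: 28.12
tool_pos: [0.404, 0.363, 0.1989]
ee_rot: [-3.142, 0.0, 1.732]
contact_force: [0.6, -0.9, -0.3]
gripper_width: -0.0
grasp_force: 0.0
```

>>> send_rows:
  xyz:
    - [0,0,0.2]
    - [0,0,0.3]
    - [0,0,0.25]
    - [0,0,0.15]
    - [0,0,0]
    - [0,0,0]
    - [0,0,0]
    - [0,0,0]
  twist:
    - [0,0,0]
    - [0,0,0]
    - [0,0,0]
    - [0,0,0]
    - [0,0,0]
    - [0,0,0]
    - [0,0,0]
    - [0,0,0]
  grip: [-1,-1,-1,-1,-1,-1,-1,-1]

```text
t: 28.78
tool_pos: [0.4062, 0.3627, 0.1108]
ee_rot: [3.139, -0.001, 1.729]
contact_force: [-0.0, -0.0, -0.5]
gripper_width: -0.0001
grasp_force: 0.0
```

```bash
python3 - <<'E'
from h import *
st=r.observe();s=r.snapshot('wrist');T=cam(s,st);w=cloud(s,T)
print(st['tool_pos'],st['ee_rot'],st['gripper_width'],s['img'].shape);save('w7.png',s['img'])
P=w.reshape(-1,3);P=P[~np.isnan(P[:,0])]
for k,c in dict(round=(.403,.278),square=(.485,.276),bar=(.406,.3625),cross=(.487,.36)).items():
    m=(abs(P[:,0]-c[0])<.036)&(abs(P[:,1]-c[1])<.036)&(P[:,2]>.074)&(P[:,2]<.086);p=P[m]
    if len(p)>5: print(k,len(p),cv2.minAreaRect((p[:,:2]*1000).astype(np.float32)),np.median(p[:,2]))
E
```

```text
[0.40618384 0.36269942 0.11075258] [ 3.13868048e+00 -1.18395086e-03  1.72861416e+00] -8.35153412924897e-05 (420, 560, 3)
round 341 ((418.9661865234375, 284.361083984375), (7.931656837463379, 23.238998413085938), 4.448652267456055) 0.07979316818262522
square 250 ((489.0419616699219, 292.4632263183594), (5.864604473114014, 21.203210830688477), 63.15583801269531) 0.07958637321657895
bar 2994 ((406.0869140625, 372.3065490722656), (48.20496368408203, 22.110389709472656), 87.92706298828125) 0.0799929463915089
cross 5097 ((487.4131774902344, 360.2838134765625), (49.05076217651367, 49.615631103515625), 42.661903381347656) 0.07985325760214909
```

View pics/w7.png

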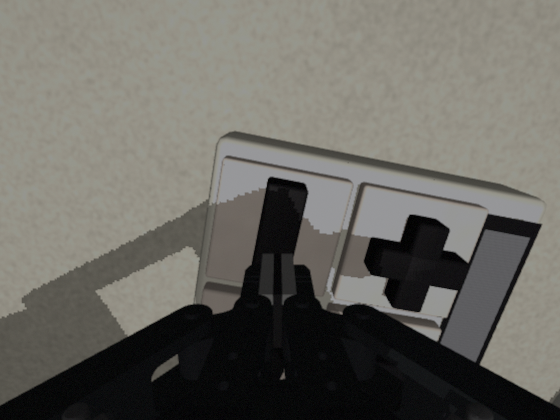

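Wrist view: the closed fingertips (277,270) are over the middle of the bar key (285,220), and the cross key is well clear at (415,265). Pressing the bar.

>>> send_rows:
  xyz:
    - [0,0,0.1]
    - [0,0,0.1]
    - [0,0,0.07]
    - [0,0,0.04]
    - [0,0,0.03]
    - [0,0,0.03]
    - [0,0,0.02]
    - [0,0,0.01]
    - [0,0,0]
    - [0,0,0]
    - [0,0,0]
  twist:
    - [0,0,0]
    - [0,0,0]
    - [0,0,0]
    - [0,0,0]
    - [0,0,0]
    - [0,0,0]
    - [0,0,0]
    - [0,0,0]
    - [0,0,0]
    - [0,0,0]
    - [0,0,0]
  grip: [-1,-1,-1,-1,-1,-1,-1,-1,-1,-1,-1]

```text
t: 29.75
tool_pos: [0.4044, 0.3621, 0.0726]
ee_rot: [-3.14, 0.001, 1.73]
contact_force: [-14.6, -12.0, 34.2]
gripper_width: 0.0002
grasp_force: 16.9
```

>>> send_rows:
  xyz:
    - [0,0,-0.05]
    - [0,0,-0.1]
    - [0,0,-0.15]
    - [0,0,-0.1]
    - [-0.2,-0.04,0]
    - [-0.3,-0.06,0]
    - [-0.25,-0.05,0]
    - [-0.07,-0.01,0]
    - [0,0,0]
    - [0,0,0]
    - [0,0,0]
  twist:
    - [0,0,0]
    - [0,0,0]
    - [0,0,0]
    - [0,0,0]
    - [0,0,0]
    - [0,0,0]
    - [0,0,0]
    - [0,0,0]
    - [0,0,0]
    - [0,0,0]
    - [0,0,0]
  grip: [-1,-1,-1,-1,-1,-1,-1,-1,-1,-1,-1]

```text
t: 30.67
tool_pos: [0.4023, 0.2797, 0.1091]
ee_rot: [3.141, -0.001, 1.729]
contact_force: [0.0, 0.1, 0.3]
gripper_width: 0.0001
grasp_force: 0.0
```

>>> send_rows:
  xyz:
    - [0,0,0.1]
    - [0,0,0.1]
    - [0,0,0.07]
    - [0,0,0.04]
    - [0,0,0.03]
    - [0,0,0.03]
    - [0,0,0.02]
    - [0,0,0]
    - [0,0,0]
    - [0,0,0]
  twist:
    - [0,0,0]
    - [0,0,0]
    - [0,0,0]
    - [0,0,0]
    - [0,0,0]
    - [0,0,0]
    - [0,0,0]
    - [0,0,0]
    - [0,0,0]
    - [0,0,0]
  grip: [-1,-1,-1,-1,-1,-1,-1,-1,-1,-1]

```text
t: 31.5
tool_pos: [0.4013, 0.2791, 0.0727]
ee_rot: [-3.139, 0.0, 1.73]
contact_force: [-14.5, -5.6, 31.2]
gripper_width: -0.0003
grasp_force: 15.2
```

Fully pressed; now I'll retreat upward and check the scene.

>>> send_rows:
  xyz:
    - [0,0,-0.05]
    - [0,0,-0.1]
    - [0,0,-0.2]
    - [0,0,-0.3]
    - [0,0,-0.35]
    - [0,0,-0.3]
    - [0,0,0]
    - [0,0,0]
    - [0,0,0]
    - [0,0,0]
    - [0,0,0]
    - [0,0,0]
  twist:
    - [0,0,0]
    - [0,0,0]
    - [0,0,0]
    - [0,0,0]
    - [0,0,0]
    - [0,0,0]
    - [0,0,0]
    - [0,0,0]
    - [0,0,0]
    - [0,0,0]
    - [0,0,0]
    - [0,0,0]
  grip: [-1,-1,-1,-1,-1,-1,-1,-1,-1,-1,-1,-1]

```text
t: 32.5
tool_pos: [0.4011, 0.2785, 0.1983]
ee_rot: [-3.139, 0.001, 1.729]
contact_force: [-0.7, 1.1, -0.6]
gripper_width: 0.0002
grasp_force: 0.0
```

```bash
python3 -c "
from g import *
gx('end')
a=np.load('top1.npz');s=r.snapshot('top');w=cloud(s,cam(s))
d=np.abs(w[...,2]-a['w'][...,2])
for n,(x,y) in dict(bottle=(.758,-.224),jar=(.72,.205),tipbox=(.73,.355),carrier=(.718,-.357)).items():
    m=(abs(a['w'][...,0]-x)<.07)&(abs(a['w'][...,1]-y)<.07);print(n,m.sum(),(d[m]>.01).sum())
P=w.reshape(-1,3)
m=(abs(P[:,0]-.533)<.1)&(abs(P[:,1]+.27)<.07)&(P[:,2]>.05)&(P[:,2]<.2);print('rack',cv2.minAreaRect((P[m][:,:2]*1000).astype(np.float32)))
m=(abs(P[:,0]-.565)<.03)&(abs(P[:,1]+.024)<.05)&(P[:,2]>.095)&(P[:,2]<.11);print('plate',cv2.minAreaRect((P[m][:,:2]*1000).astype(np.float32)))
"
```

```text
end 32.5 tool [0.4011 0.2785 0.1983] gx 0.4395 F [-0.7  1.1 -0.6] 0.00022632570991393828
top [('ptr', np.int64(41), np.float64(0.74), np.float64(0.7388), np.float64(-0.133), np.float64(-0.101)), ('mk', np.int64(38), np.float64(0.6967), np.float64(0.6953), np.float64(-0.085), np.float64(-0.065))]
scene [('ptr', np.int64(59), np.float64(0.7391), np.float64(0.7409), np.float64(-0.134), np.float64(-0.1)), ('mk', np.int64(63), np.float64(0.6985), np.float64(0.6993), np.float64(-0.086), np.float64(-0.062))]
bottle 2575 1
jar 2528 1
tipbox 2733 2
carrier 2570 0
rack ((535.8455200195312, -274.0440979003906), (129.97914123535156, 63.98807144165039), 0.7477404475212097)
plate ((565.5101318359375, -23.932706832885742), (14.02271842956543, 55.59461212158203), 9.38623046875)
```

```bash
python3 -c "
from plant import r
print(r.job_done())"
```

```text
the job is handed in; nothing more can be done
None
```

The pull check was completed in the order asked and handed in at about 33 s. The rack is flat in the small tray, and all four key presses (round, square, bar, round) went fully down. The pointer was held at the marker for over 2 s (level within 1 mm), the handle is fully home, and the bottle, jar, tip box and plate carrier are unmoved. The first round press peaked at 42 N at the fingertips, just over the 40 N limit stated for the arm and gripper body; the verdict was not shown.

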